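# Gauge the nest for stuck bush shells and seat the new spring bush

## Task

Two of the three wells in the green nest still have the shell of an old bush stuck deep inside. Take the blue-handled plug gauge by its handle and feel down the wells with it, lightly, until it goes past where a shell would stop it; stand the gauge back upright in its black stand, then take the new brass bush by its nose and press it gently but fully home in that clear well, flange down on the nest, and let go. Leave everything else on the bench alone and never push hard with the gauge or the bush.

Things in the scene. Friction and masses are not known exactly. Their poses are not given: they have to be found in the camera images.
- nest: fixed green steel block, 75 (x) x 185 (y) x 85 mm tall, three identical round wells in a row along its y axis, 56 mm apart: 30 mm bore, 2 mm chamfer at the mouth, a follower pad (green rim, black middle) 42 mm below the mouth. In two wells, not known which, an old shell is stuck for good on top of the pad: a tube of 23 mm bore, as green as the well, its rim 24 mm below the mouth. Origin: underside centre
- nest_hole0 (a point): centre of the mouth of the well at the nest's -y end, on its top face (85 mm above the bench); a gauge or bush stops 24 mm below it on a shell, 42 mm below it on the pad
- nest_hole1 (a point): centre of the mouth of the middle well, likewise
- nest_hole2 (a point): centre of the mouth of the well at the nest's +y end, likewise
- pad0 (a joint): how far the pad in the well of nest_hole0 has been pushed down (m), 0 as found, 0.012 at most; it holds still under less than about 8 N, slides stiffly under more, and stays where it is left
- pad1 (a joint): how far the pad in the well of nest_hole1 has been pushed down (m), 0 as found, 0.012 at most; it holds still under less than about 8 N, slides stiffly under more, and stays where it is left
- pad2 (a joint): how far the pad in the well of nest_hole2 has been pushed down (m), 0 as found, 0.012 at most; it holds still under less than about 8 N, slides stiffly under more, and stays where it is left
- gauge: loose plug gauge standing in its stand, about 0.25 kg: a steel plug 28 mm in diameter and 60 mm long (foot tapered over the last 3 mm), and above it a blue round handle 20 mm in diameter from 64 to 118 mm above the foot, to be held. Origin: centre of the foot, z up along the gauge
- gauge_plug: the steel plug of the gauge, part of it; same origin as the gauge. It must not be gripped
- stand: fixed black stand, 75 x 75 x 40 mm, with one 34 mm hole 30 mm deep (floor 10 mm above the bench). Origin: centre of its underside
- stand_hole0 (a point): centre of the mouth of the stand's hole, 40 mm above the bench
- bush: new brass bush, loose, about 0.2 kg, standing in a rack hole: body 28 mm in diameter, 50 mm long (foot tapered over 3 mm), flange 38 mm in diameter from 50 to 55 mm, nose 22 mm in diameter from 55 to 95 mm, to be held. Origin: centre of its foot, z up. Fully home its flange lies on the nest, its foot 50 mm below the mouth, the pad pushed down 8 mm (about 8 N, more at the end)
- bush_body: body and flange of the new bush, part of it; same origin as the bush. It must not be gripped
- rack: fixed wooden rack, 150 (x) x 70 (y) x 45 mm, two 31 mm holes 35 mm deep (floor 10 mm above the bench), 80 mm apart along its x axis; new and worn bush stand in them in either order. Origin: centre of its underside
- worn: bystander: worn rust-brown bush with a dark nose, same size as the new bush, standing in the rack's other hole (origin: centre of its underside)
- ubolt: bystander: U-bolt of 12 mm bar, 112 x 82 mm, lying flat (origin: its middle, underside)
- hammer: bystander: hand hammer lying on the bench (origin: underside)
- grease: bystander: grease can with a red label, 60 mm wide, 90 mm tall, standing (origin: centre of its underside)
- washer: bystander: flat steel washer, 44 mm wide, 6 mm thick (origin: centre of its underside)
- wrench: bystander: open-ended wrench lying on the bench (origin: underside)
- offcut: bystander: bright round bar offcut, 32 mm diameter, 50 mm tall, standing (origin: centre of its underside)
Not all that is in view belongs to the job. Of the things like the gauge, leave any that is purple or turquoise; of the rest the smaller one is meant.

How it is judged:
By the outcome, as a careful person would: the job done as asked, in the order asked, and still so for the second after the job is handed in, with the robot touching nothing.
It also fails if it takes over 72 s, if anything falls off the work surface, if the arm or the gripper's body presses on something with over 40 N, if the wrist force passes 120 N, or if a joint passes its speed limit or range.

## Robot

A 7-joint arm with a two-finger parallel gripper is mounted at the origin on the work surface. World frame = base frame: x ahead of the robot, y to its left, z up, the work surface at z = 0. Lengths are in m, angles in rad, forces in N, time in s.
With the tool pointing down it reaches from about 0.4 to 0.85 m from the base axis. Payload 4.5 kg.
Tool frame: the origin (TCP) lies midway between the tips of the shut fingers; the grasp point (between the pads) lies 19 mm behind it; z points along the fingers, y is the direction in which the jaws open and shut (so a half turn about z gives the same grasp; the last joint's range is limited). The gripper opens to 88 mm and grips with 3 to 60 N. Pads are 18 mm wide; open, the fingers measure 123 mm over their backs; the gripper's body (75 mm by 187 mm) begins 45 mm behind the grasp point.
Start: joints at [-1.072, 0.689, -0.195, 1.565, 0.157, 0.902, -0.215], TCP at [0.28, 0.559, 0.239] pointing down, gripper open.
Joint ranges: [-3.01, 3.01], [-0.46, 2.08], [-1.47, 1.51], [0.13, 2.56], [-1, 4.14], [0.04, 2.09], [-2.66, 2.66]. Speed limits (rad/s): [2.57, 2.57, 3.14, 3.14, 3.14, 3.14, 3.14].

## Interface

Orientations are given as a unit quaternion [x, y, z, w].
In Python, from plant import get_state, snapshot, finish_job, regions_of gives the robot as it stands.
- The arm moves only by the tool send_rows, never from a script. Its argument "series" is a list of rows, each an object of numbers: "grip": the opening, from 0 (shut) to 1 (fully open); "dx", "dy", "dz": the shift along the tool's x, y, z in mm; "turn": the turn about the tool's z in rad. A call has 1 to 20 rows; each row shifts and turns the commanded pose from where the row before left it, along the tool's axes as they then stand; what a row does not reach is not made up. A row lasts 1/10 s, in which the tool goes at most 50 mm and 8.59 degrees, less where a joint would pass 70% of its speed; a pose out of reach is approached as far as the arm can. A call is refused whole if a number of a shift passes 50 or a number of a turn 0.15, either way. A call with a gripper value outside its range is refused whole. The fingers move at their own pace and stop on an object; "force" is the grip in N (left out, the last holds). Time passes only in rows, so rows that do not move let the fingers close. It gives the time, the measured TCP pose, the force and the opening at its end, in the units of the state.
- get_state(): the state, without advancing time (a new reading comes with each control period).
- snapshot(name): name is "scene" or "top"; returns a dict with "img" (384x512x3 uint8, red, green, blue), "depth" (384x512 float32, m along the optical axis (not along the pixel's ray), 0 where there is no reading), "fov_y" (degrees; the focal length in pixels is half the picture's height over the tangent of half this angle, whatever the lens; pixels are square), "cx", "cy" (the principal point, pixels), "R" (3x3) and "t" (3): a world point X has camera coordinates R X + t. Camera axes: x right, y down, z forward; pixel columns grow to the right and rows downward; lengths in m; the calibration is good to about 2 mm. A picture is of the moment at which its call begins.
- finish_job(): hands the job in, once; it reports no verdict.
Trained networks look in a picture, given as the dict that the camera call returned (one of the last four; its "shot" number tells which), for a name from the list of things; names that differ only in an ending like _2 or _b are one class to them, and where a whole thing is asked for, a point or a joint stands for the part that bears it (a point fixed in the world has none). Each returns a list of dicts, best first, with "score" (0 to 1); they miss things now and then, are a little off and sometimes report something else, mostly with a low value. They report only what shows in the picture. A call takes as long as a camera call. They do not tell look-alikes from the thing itself.
- regions_of(picture, target): "pixels" (384x512 bool, what is visible of it) and "extent" ([left, top, right, bottom] in pixels, round what is visible of it).
The state is a dict: "clock": time; "q": joint angles; "qd": joint speeds; "joint_torque": joint torques, N m; "tool_pos": TCP position; "eef_rot": TCP orientation; "contact_force": force on the tool from outside, world axes, zero at the start; "moment": the same for the moment, N m; "opening": opening from 0.0 (shut) to 1.0 (fully open).
Only numpy, scipy, OpenCV 4.12 (cv2) and the standard library are available. Lean on these libraries where they do the work, as an engineer would, in place of code of your own. Each camera call takes 0.05 s, during which the arm holds its last target.

## Working session

There is one attempt and no reset: what is moved stays moved. The work goes in short steps, Python scripts to look and compute and a tool call to move; the robot and the scene stay as the last step left them, time stands still between calls to the robot, and variables do not carry over. Pictures are saved under pics/ and viewed, and the job is handed in when it is done.

Besides the shell and the picture viewer there is one more tool, called after "Emit:" as name(argument=value, ...) on one line, values as JSON. send_rows: Moves the arm, as the interface text tells. Its arguments: {"type":"object","properties":{"series":{"type":"array","items":{"type":"object","properties":{"grip":{"type":"number"},"dx":{"type":"number"},"dy":{"type":"number"},"dz":{"type":"number"},"turn":{"type":"number"}}}},"force":{"type":"number"}},"required":["series"]}

```bash
ls; mkdir -p pics; cat > h.py <<'E'
import numpy as np, cv2
from plant import *
def save(s,n): cv2.imwrite('pics/'+n+'.png', s['img'][:,:,::-1])
def save2(s,n,box,k):
    l,t,r,b=box
    im=s['img'][t:b,l:r,::-1]; cv2.imwrite('pics/'+n+'.png', cv2.resize(im,None,fx=k,fy=k,interpolation=cv2.INTER_CUBIC))
def f(s): return 192/np.tan(np.radians(s['fov_y'])/2)
def cloud(s,mask):
    v,u=np.nonzero(mask&(s['depth']>0)); z=s['depth'][v,u]
    P=np.c_[(u-s['cx'])/f(s)*z,(v-s['cy'])/f(s)*z,z]
    return (P-s['t'])@s['R']
def ray(s,u,v,zw):
    d=s['R'].T@np.array([(u-s['cx'])/f(s),(v-s['cy'])/f(s),1]); c=-s['R'].T@s['t']
    return c+d*(zw-c[2])/d[2]
def proj(s,X):
    p=s['R']@np.array(X)+s['t']; return f(s)*p[:2]/p[2]+[s['cx'],s['cy']]
E
python3 - <<'E'
from h import *
print(get_state())
for n in ['scene','top']:
    s=snapshot(n); save(s,n+'0'); print(n,s['fov_y'],s['cx'],s['cy'],s['R'].round(3).tolist(),s['t'].round(3), (-s['R'].T@s['t']).round(3))
    for t in ['nest','gauge','stand','bush','rack','worn','ubolt','hammer','grease','washer','wrench','offcut']:
        for r in regions_of(s,t):
            P=cloud(s,r['pixels'])
            if len(P): print(t,round(r['score'],2),r['extent'],np.percentile(P,5,0).round(3),np.percentile(P,95,0).round(3))
            else: print(t,r['score'],r['extent'],'nodepth')
E
```

```text
pics
{'clock': 0.0, 'q': array([-1.0721857 ,  0.68999945, -0.19448322,  1.56633768,  0.15731127,
        0.9025091 , -0.21507984]), 'qd': array([ 1.78611910e-03,  1.67203087e-04, -5.88493148e-04,  5.47255043e-04,
        3.01555759e-04, -7.31169396e-05,  9.05277086e-04]), 'joint_torque': array([-2.69878374e-04, -5.27564979e+01, -1.26706615e+00, -1.53421909e+01,
       -5.26655337e-02,  6.76082738e-03,  1.59438055e-04]), 'tool_pos': array([0.27993652, 0.5580922 , 0.2379013 ]), 'eef_rot': array([ 2.30276389e-01,  9.73124821e-01, -9.21616597e-04, -1.34342426e-04]), 'contact_force': array([0.65335331, 0.34221512, 0.37871259]), 'moment': array([-0.00351484,  0.0145997 ,  0.03882411]), 'opening': 1.0015478893869567}
scene 56.5708545008807 264.36341216247894 191.31984758297844 [[-0.841, 0.541, -0.013], [0.355, 0.532, -0.769], [-0.409, -0.651, -0.64]] [ 0.44  -0.115  1.445] [1.002 0.763 0.841]
nest 0.97 [216.4, 179.7, 269.0, 230.9] [ 0.553 -0.115  0.012] [0.635 0.053 0.086]
gauge 0.97 [301.6, 240.6, 314.5, 285.1] [0.576 0.301 0.015] [0.602 0.324 0.166]
gauge 0.71 [324.1, 229.6, 332.0, 256.9]
[... 2663 characters left out ...]
 -0.316  0.06 ] [ 0.482 -0.29   0.106]
ubolt 0.54 [160.4, 126.4, 190.2, 162.5] [0.673 0.195 0.001] [0.764 0.281 0.016]
ubolt 0.39 [107.5, 167.5, 118.9, 185.5] [0.6   0.409 0.005] [0.626 0.435 0.053]
hammer 0.62 [273.6, 120.9, 361.1, 161.6] [ 0.664 -0.308  0.014] [ 0.759 -0.077  0.029]
grease 0.79 [211.8, 130.1, 235.0, 156.5] [0.68  0.063 0.024] [0.729 0.11  0.093]
wrench 0.93 [392.9, 242.1, 420.3, 297.2] [ 0.255 -0.479 -0.001] [ 0.405 -0.432  0.012]
wrench 0.7 [259.5, 135.2, 270.8, 144.8] [ 0.72  -0.042 -0.   ] [ 0.753 -0.008  0.01 ]
wrench 0.6 [142.1, 202.5, 176.5, 232.2] [0.451 0.243 0.01 ] [0.521 0.316 0.044]
offcut 0.43 [105.7, 169.6, 118.9, 183.2] [0.601 0.409 0.012] [0.624 0.435 0.054]
```

```bash
python3 - <<'E'
from h import *
for n in ['scene','top']:
    s=cv2.imread('pics/%s0.png'%n); cv2.imwrite('pics/%s0b.png'%n,cv2.resize(s,(800,600),interpolation=cv2.INTER_CUBIC))
E
```

```text
(no output)
```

View pics/scene0b.png

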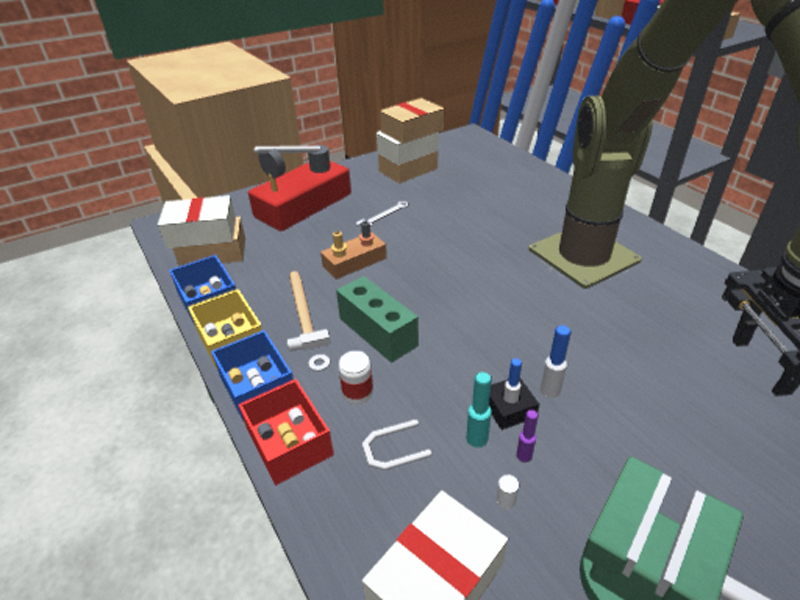

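View pics/top0b.png

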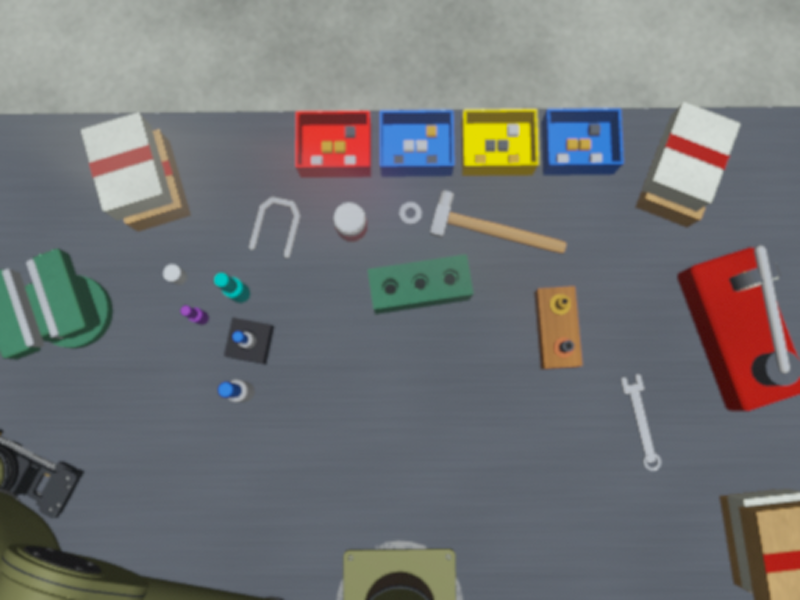

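```bash
cat >> h.py <<'E'
def box(s,t,zlo,zhi,i=0):
    r=regions_of(s,t)[i]; m=cv2.dilate(r['pixels'].astype(np.uint8),np.ones((3,3)))>0
    P=cloud(s,m); P=P[(P[:,2]>zlo)&(P[:,2]<zhi)]
    c,wh,a=cv2.minAreaRect((P[:,:2]*1000).astype(np.float32)); 
    return np.round(c,1),np.round(wh,1),round(a,1),len(P),np.median(P[:,2]).round(4)
E
python3 - <<'E'
from h import *
for n in ['scene','top']:
    s=snapshot(n); print(n)
    P=cloud(s,np.ones((384,512),bool)); 
    for X,Y in [(.5,.1),(.45,-.1),(.65,-.15),(.6,.2),(.4,.4)]:
        q=P[(abs(P[:,0]-X)<.03)&(abs(P[:,1]-Y)<.03)]; print('table z',X,Y,np.median(q[:,2]).round(4),q[:,2].std().round(4))
    print('nest',box(s,'nest',.078,.095)); print('stand',box(s,'stand',.034,.052)); print('rack',box(s,'rack',.04,.055))
    print('tcp proj',proj(s,get_state()['tool_pos']))
    u,v=proj(s,get_state()['tool_pos']); 
    if n=='scene': b=[int(u)-70,int(v)-60,int(u)+40,int(v)+50]
    else: b=[0,250,110,350]
    b=[max(0,x) for x in b]; im=s['img'].copy(); 
    if n=='scene': cv2.circle(im,(int(round(u)),int(round(v))),1,(255,0,0),-1)
    s['img']=im; save2(s,'tip_'+n,b,5)
E
```

```text
scene
table z 0.5 0.1 -0.0005 0.0016
table z 0.45 -0.1 -0.0005 0.0017
table z 0.65 -0.15 -0.0001 0.0262
table z 0.6 0.2 -0.0005 0.0016
table z 0.4 0.4 -0.0003 0.0015Traceback (most recent call last):
  File "<stdin>", line 7, in <module>
  File "h.py", line 18, in box
    r=regions_of(s,t)[i]; m=cv2.dilate(r['pixels'].astype(np.uint8),np.ones((3,3)))>0
      ~~~~~~~~~~~~~~~^^^
IndexError: list index out of range
```

```bash
cat >> h.py <<'E'
import pickle
def shot(n,name):
    s=snapshot(n); pickle.dump(s,open('pics/'+name+'.pkl','wb')); return s
def load(name): return pickle.load(open('pics/'+name+'.pkl','rb'))
def rect(s,c,rad,zlo,zhi):
    P=cloud(s,np.ones((384,512),bool)); P=P[(P[:,2]>zlo)&(P[:,2]<zhi)&(np.hypot(P[:,0]-c[0],P[:,1]-c[1])<rad)]
    c,wh,a=cv2.minAreaRect((P[:,:2]*1000).astype(np.float32))
    return np.round(c,1),np.round(wh,1),round(a,1),len(P),np.median(P[:,2]).round(4)
E
python3 - <<'E'
from h import *
print(get_state()['clock'])
for n in ['scene','top']:
    s=shot(n,n+'1'); print(n)
    P=cloud(s,np.ones((384,512),bool)); 
    for X,Y in [(.5,.1),(.45,-.1),(.65,-.05),(.6,.2),(.4,.4)]:
        q=P[(abs(P[:,0]-X)<.02)&(abs(P[:,1]-Y)<.02)]; print('table z',X,Y,np.median(q[:,2]).round(4),q[:,2].std().round(4))
    print('nest',rect(s,(.59,-.04),.12,.08,.095)); print('stand',rect(s,(.49,.283),.06,.036,.05)); print('rack',rect(s,(.51,-.295),.1,.041,.055))
    u,v=proj(s,get_state()['tool_pos']); print(u,v)
    b=[int(u)-70,int(v)-60,int(u)+40,int(v)+50] if n=='scene' else [0,250,110,350]
    b=[max(0,x) for x in b]; 
    if n=='scene': cv2.circle(s['img'],(int(round(u)),int(round(v))),1,(255,0,0),-1)
    save2(s,'tip_'+n,b,5)
E
```

```text
1.4
scene
table z 0.5 0.1 -0.0007 0.0015
table z 0.45 -0.1 -0.0003 0.0018
table z 0.65 -0.05 0.0002 0.0252
table z 0.6 0.2 -0.0005 0.0015
table z 0.4 0.4 -0.0004 0.0016
nest (array([590.1, -42.1]), array([ 78.4, 190. ]), 7.7, 762, np.float64(0.0844))
stand (array([489.4, 283.2]), array([76.6, 76.9]), 79.3, 398, np.float64(0.0395))
rack (array([ 509. , -301.4]), array([150.8,  74.6]), 4.6, 321, np.float64(0.0444))
485.2092771211184 234.25338845728083
top
table z 0.5 0.1 -0.0005 0.0033
table z 0.45 -0.1 -0.0004 0.0032
table z 0.65 -0.05 -0.0005 0.0033
table z 0.6 0.2 -0.0002 0.0034
table z 0.4 0.4 -0.0 0.0033
nest (array([588.8, -42.5]), array([ 76.2, 185.7]), 8.4, 1332, np.float64(0.0843))
stand (array([487.4, 281.9]), array([75.8, 75.1]), 78.9, 446, np.float64(0.0397))
rack (array([ 507. , -302.7]), array([150.2,  71.5]), 3.3, 831, np.float64(0.0447))
27.41679987366527 295.2317486167583
```

View pics/tip_scene.png

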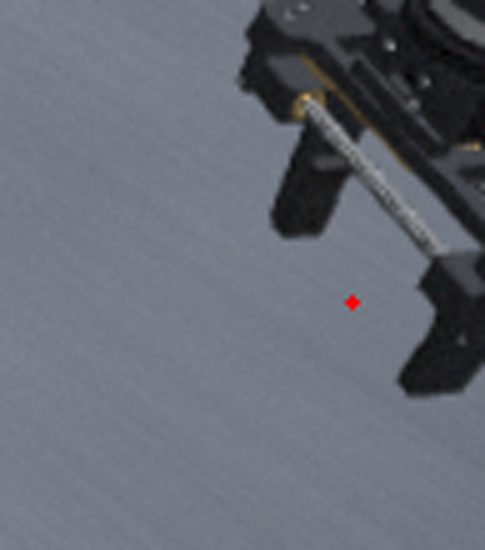

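```bash
cat >> h.py <<'E'
from scipy.optimize import least_squares
def blue(s,c,rad=.05,zlo=.06):
    hsv=cv2.cvtColor(s['img'],cv2.COLOR_RGB2HSV); m=(hsv[...,0]>100)&(hsv[...,0]<125)&(hsv[...,1]>140)
    return m
def near(s,X,r=25):
    u,v=proj(s,X); U,V=np.meshgrid(np.arange(512),np.arange(384)); return np.hypot(U-u,V-v)<r
def cylmask(s,p,d,h0,h1,R):
    p=np.array(p);d=np.array(d)/np.linalg.norm(d); a=np.cross(d,[1,0,0]);a/=np.linalg.norm(a);b=np.cross(d,a)
    t=np.linspace(0,2*np.pi,24,False)
    pts=[proj(s,p+d*h+R*(np.cos(q)*a+np.sin(q)*b)) for h in(h0,h1) for q in t]
    hull=cv2.convexHull((np.array(pts)*16).round().astype(np.int32))
    im=np.zeros((384,512),np.uint8); cv2.fillConvexPoly(im,hull,255,cv2.LINE_AA,4); return im>127
E
python3 - <<'E'
from h import *
S=[load('scene1'),load('top1')]
cs=[]
for s,n in zip(S,['scene','top']):
    m=blue(s,0)&near(s,(.488,.282,.1),18); v,u=np.nonzero(m); print(n,m.sum(),u.mean(),v.mean(),u.min(),u.max(),v.min(),v.max())
    cs.append((u.mean(),v.mean()))
    u0,v0=map(int,proj(s,(.488,.282,.06))); save2(s,'g_'+n,[u0-35,v0-35,u0+35,v0+35],8)
    for zz in (.09,.10,.11): print(zz,ray(s,u.mean(),v.mean(),zz).round(4))
    u0,v0=map(int,proj(s,(.59,-.042,.085))); save2(s,'n_'+n,[u0-40,v0-35,u0+40,v0+35],8)
    # well depth profile
def res(p):
    r=[]
    for s,c in zip(S,cs):
        m=cylmask(s,[p[0],p[1],.01],[0,0,1],.064,.118,.010); v,u=np.nonzero(m); r+=[u.mean()-c[0],v.mean()-c[1]]
    return r
g=least_squares(res,[.488,.282],diff_step=.003); print(g.x,g.fun)
E
```

```text
scene 102 329.02941176470586 237.58823529411765 326 333 230 246
0.09 [0.4796 0.2737 0.09  ]
0.1 [0.4866 0.2802 0.1   ]
0.11 [0.4935 0.2867 0.11  ]
top 52 152.42307692307693 215.26923076923077 148 157 212 218
0.09 [0.4894 0.2861 0.09  ]
0.1 [0.4885 0.2839 0.1   ]
0.11 [0.4875 0.2818 0.11  ]
[0.487997   0.28203394] [0.1351452  0.06999255 0.41734861 0.07119476]
```

View pics/g_scene.png

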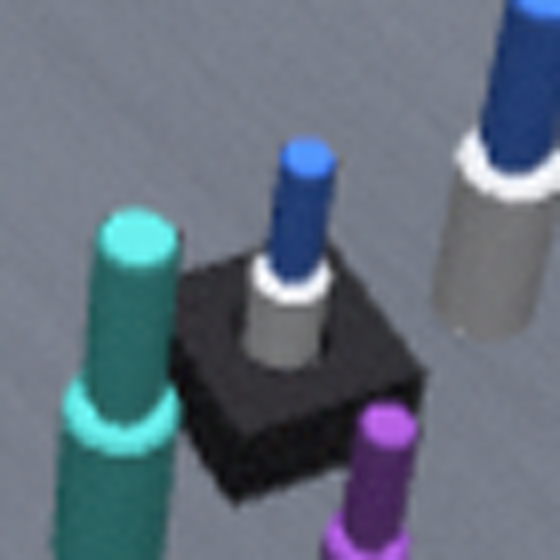

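View pics/n_top.png

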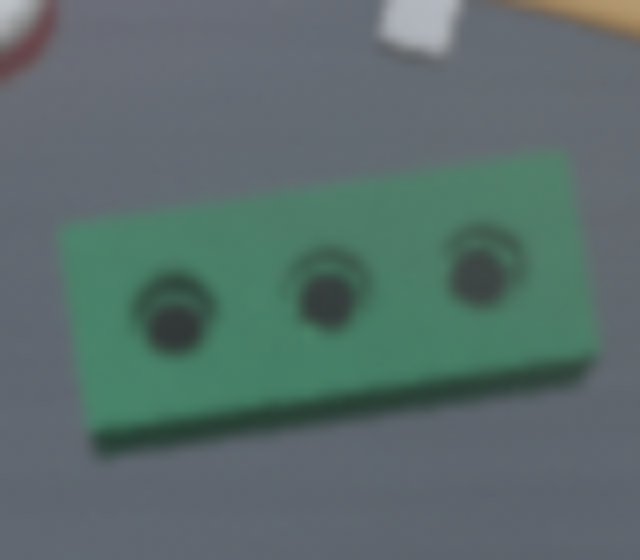

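View pics/n_scene.png

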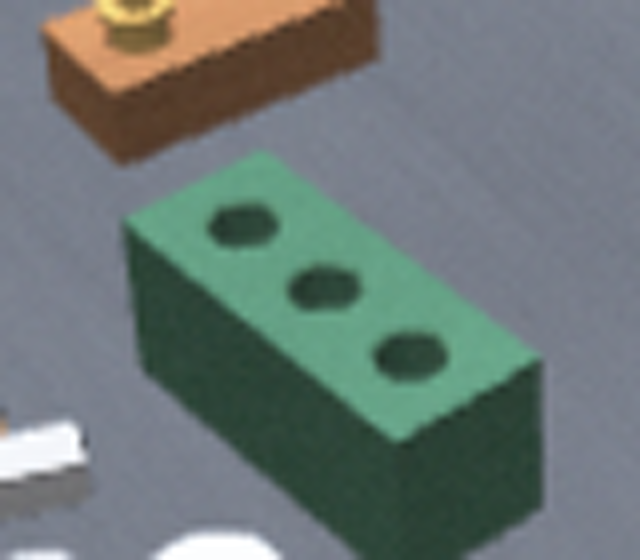

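Emit:
send_rows(series=[{"dx":-34.4,"dy":-17.1,"grip":0.6},{"dx":-34.4,"dy":-17.1,"grip":0.6},{"dx":-34.4,"dy":-17.1,"grip":0.6},{"dx":-34.4,"dy":-17.1,"grip":0.6},{"dx":-34.4,"dy":-17.1,"grip":0.6},{"dx":-34.4,"dy":-17.1,"grip":0.6},{"dx":-34.4,"dy":-17.1,"grip":0.6},{"dx":-34.4,"dy":-17.1,"grip":0.6},{"dx":-34.4,"dy":-17.1,"grip":0.6},{"turn":-0.14},{"turn":-0.14},{"turn":-0.14},{"turn":-0.125},{"grip":0.6}], force=15)

```text
schema error: expected keys grip, dx, dy, dz, turn
```

All keys are required in every row.

Emit:
send_rows(series=[{"dx":-34.4,"dy":-17.1,"dz":0,"turn":0,"grip":0.6},{"dx":-34.4,"dy":-17.1,"dz":0,"turn":0,"grip":0.6},{"dx":-34.4,"dy":-17.1,"dz":0,"turn":0,"grip":0.6},{"dx":-34.4,"dy":-17.1,"dz":0,"turn":0,"grip":0.6},{"dx":-34.4,"dy":-17.1,"dz":0,"turn":0,"grip":0.6},{"dx":-34.4,"dy":-17.1,"dz":0,"turn":0,"grip":0.6},{"dx":-34.4,"dy":-17.1,"dz":0,"turn":0,"grip":0.6},{"dx":-34.4,"dy":-17.1,"dz":0,"turn":0,"grip":0.6},{"dx":-34.4,"dy":-17.1,"dz":0,"turn":0,"grip":0.6},{"dx":0,"dy":0,"dz":0,"turn":-0.14,"grip":0.6},{"dx":0,"dy":0,"dz":0,"turn":-0.14,"grip":0.6},{"dx":0,"dy":0,"dz":0,"turn":-0.14,"grip":0.6},{"dx":0,"dy":0,"dz":0,"turn":-0.125,"grip":0.6},{"dx":0,"dy":0,"dz":0,"turn":0,"grip":0.6}], force=15)

```text
clock: 2.9
tool_pos: [0.488, 0.2822, 0.2387]
eef_rot: [-0.04, 0.999, 0.0, -0.0]
contact_force: [-0.3, 0.1, 0.1]
opening: 0.602
```

Emit:
send_rows(series=[{"dx":0,"dy":0,"dz":40,"turn":0,"grip":0.6},{"dx":0,"dy":0,"dz":40,"turn":0,"grip":0.6},{"dx":0,"dy":0,"dz":30,"turn":0,"grip":0.6},{"dx":0,"dy":0,"dz":22,"turn":0,"grip":0.6},{"dx":0,"dy":0,"dz":20,"turn":0,"grip":0.6},{"dx":0,"dy":0,"dz":0,"turn":0,"grip":0.6}], force=15)

```text
clock: 3.5
tool_pos: [0.4866, 0.2815, 0.0845]
eef_rot: [-0.039, 0.999, -0.001, -0.002]
contact_force: [-0.3, -0.1, 0.3]
opening: 0.6
```

```bash
python3 - <<'E'
from h import *
X=get_state()['tool_pos']; print(X)
for n in ['scene','top']:
    s=shot(n,n+'2'); u,v=map(int,proj(s,X)); save2(s,'d_'+n,[u-40,v-40,u+40,v+40],7)
E
```

```text
[0.48658009 0.28145632 0.08451859]
```

View pics/d_scene.png

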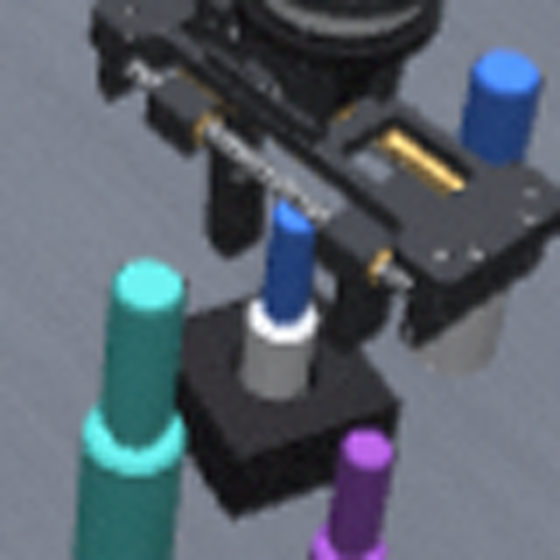

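Emit:
send_rows(series=[{"dx":0,"dy":0,"dz":0,"turn":0,"grip":0.2},{"dx":0,"dy":0,"dz":0,"turn":0,"grip":0.2},{"dx":0,"dy":0,"dz":0,"turn":0,"grip":0.1},{"dx":0,"dy":0,"dz":0,"turn":0,"grip":0.1},{"dx":0,"dy":0,"dz":0,"turn":0,"grip":0.1},{"dx":0,"dy":0,"dz":0,"turn":0,"grip":0.1}], force=15)

```text
clock: 4.2
tool_pos: [0.4883, 0.282, 0.0871]
eef_rot: [-0.04, 0.999, -0.0, 0.0]
contact_force: [0.3, -1.3, 4.6]
opening: 0.218
```

Emit:
send_rows(series=[{"dx":0,"dy":0,"dz":-10,"turn":0,"grip":0.1},{"dx":0,"dy":0,"dz":-20,"turn":0,"grip":0.1},{"dx":0,"dy":0,"dz":-25,"turn":0,"grip":0.1},{"dx":0,"dy":0,"dz":-25,"turn":0,"grip":0.1},{"dx":0,"dy":0,"dz":-20,"turn":0,"grip":0.1},{"dx":0,"dy":0,"dz":-10,"turn":0,"grip":0.1},{"dx":0,"dy":0,"dz":0,"turn":0,"grip":0.1},{"dx":0,"dy":0,"dz":0,"turn":0,"grip":0.1}], force=15)

```text
clock: 5.0
tool_pos: [0.4874, 0.282, 0.196]
eef_rot: [-0.04, 0.999, -0.0, -0.001]
contact_force: [0.2, -0.6, -3.7]
opening: 0.22
```

```bash
python3 - <<'E'
from h import *
st=get_state();X=st['tool_pos']; print(X,st['contact_force'],st['opening'])
for n in ['scene','top']:
    s=shot(n,n+'3'); u,v=map(int,proj(s,X)); save2(s,'l_'+n,[u-35,v-35,u+35,v+35],8)
E
```

```text
[0.48743151 0.28198435 0.19604574] [ 0.18990376 -0.59407688 -3.72447141] 0.21990143335186846
```

View pics/l_scene.png

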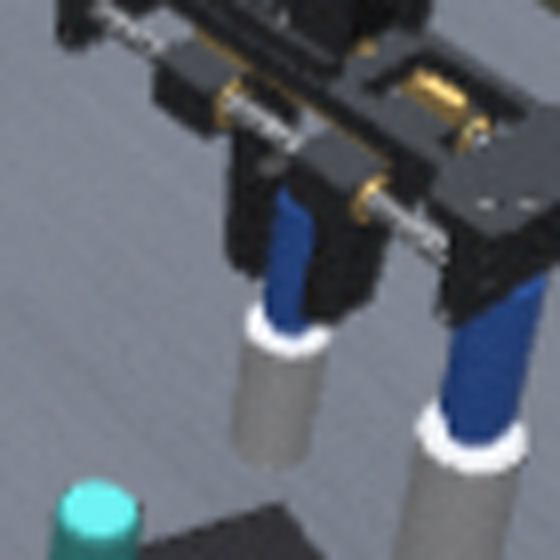

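View pics/l_top.png

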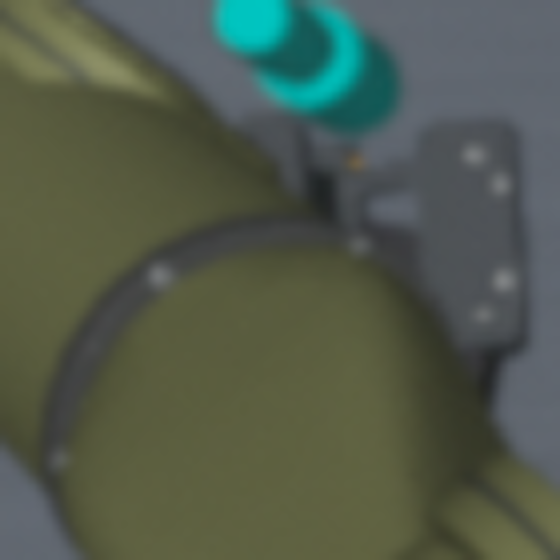

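```bash
cat >> h.py <<'E'
def fitplug(s,X,h=76,R=.014,L=.06):
    # X TCP; foot approx h mm below. fits cylinder axis to plug points
    P=cloud(s,near(s,X-[0,0,h/1000-.03],40)); zf=X[2]-h/1000
    P=P[(P[:,2]>zf+.004)&(P[:,2]<zf+L-.003)&(np.hypot(P[:,0]-X[0],P[:,1]-X[1])<.028)]
    def r(p):
        t=(P[:,2]-X[2]+.05); ax=np.c_[p[0]+p[2]*t,p[1]+p[3]*t]
        return np.hypot(P[:,0]-ax[:,0],P[:,1]-ax[:,1])-R
    g=least_squares(r,[X[0],X[1],0,0],loss='soft_l1',f_scale=.002)
    # foot z: lowest points
    return len(P),(g.x[:2]*1000).round(1),g.x[2:].round(3),round(np.std(g.fun)*1000,2)
E
python3 - <<'E'
from h import *
X=get_state()['tool_pos']; s=load('scene3'); print(fitplug(s,X))
P=cloud(s,near(s,X-[0,0,.05],40)); P=P[np.hypot(P[:,0]-X[0],P[:,1]-X[1])<.025]; P=P[P[:,2]>.05]; print(X[2],np.percentile(P[:,2],[0,1,2,5]))
# check bias with turquoise? stand hole
# silhouettes: plug mask compare
im=s['img'].astype(int); m=(im.max(2)-im.min(2)<14)&(im[...,0]>100)&near(s,X-[0,0,.045],14)
m&=~0
v,u=np.nonzero(m); print(m.sum(),u.mean(),v.mean(),v.min(),v.max())
for tcp_h in (76,78):
  for dx,dy in [(0,0)]:
    mm=cylmask(s,[X[0]+dx,X[1]+dy,X[2]-tcp_h/1000],[0,0,1],0,.06,.014); V,U=np.nonzero(mm); print(tcp_h,mm.sum(),U.mean(),V.mean(),V.min(),V.max(),U.min(),U.max())
o=s['img'].copy(); c,_=cv2.findContours(mm.astype(np.uint8),cv2.RETR_EXTERNAL,cv2.CHAIN_APPROX_NONE); cv2.drawContours(o,c,-1,(255,0,0),1); s['img']=o
u,v=map(int,proj(s,X)); save2(s,'l_c',[u-35,v-35,u+35,v+35],8)
E
```

```text
(149, array([486.3, 282.3]), array([-0.  ,  0.01]), np.float64(1.21))
0.19553348489408165 [0.12070692 0.12352585 0.12458619 0.12939946]Traceback (most recent call last):
  File "<stdin>", line 7, in <module>
numpy._core._exceptions._UFuncOutputCastingError: Cannot cast ufunc 'bitwise_and' output from dtype('int64') to dtype('bool') with casting rule 'same_kind'
```

```bash
python3 - <<'E'
from h import *
for n in ['scene1','top1']:
    s=load(n)
    hsv=cv2.cvtColor(s['img'],cv2.COLOR_RGB2HSV)
    k=6; 
    g=cv2.cvtColor(s['img'],cv2.COLOR_RGB2GRAY)
    for i,(x,y) in enumerate([(.5974,-.0977),(.5894,-.0423),(.5814,.0131)]):
        # rectify a 60mm patch of the top plane at z=.085
        N=120; c=np.array([x,y]); src=np.array([proj(s,(x+a,y+b,.085)) for a,b in [(-.03,-.03),(.03,-.03),(.03,.03),(-.03,.03)]],np.float32)
        H=cv2.getPerspectiveTransform(src,np.array([[0,0],[N,0],[N,N],[0,N]],np.float32))
        w=cv2.warpPerspective(g,H,(N,N),flags=cv2.INTER_CUBIC); 
        top=np.median(w[5:20,:]); lo=np.percentile(w,3); th=top-25
        m=(w<th).astype(np.uint8); nl,lab,stt,cen=cv2.connectedComponentsWithStats(m); j=1+np.argmin(np.hypot(*(cen[1:]-N/2).T))
        cc,_=cv2.findContours((lab==j).astype(np.uint8),cv2.RETR_EXTERNAL,cv2.CHAIN_APPROX_NONE); (ex,ey),ax,an=cv2.fitEllipse(max(cc,key=len))
        print(n,i,'top',top,lo,'centre mm',1000*x-30+ex*.5,1000*y-30+ey*.5,'axes',np.array(ax)*.5)
        cv2.imwrite('pics/w_%s_%d.png'%(n,i),cv2.resize(w,None,fx=3,fy=3))
a=[np.hstack([cv2.imread('pics/w_%s_%d.png'%(n,i))[::2,::2] for i in range(3)]) for n in ('scene1','top1')]
cv2.imwrite('pics/w.png',np.vstack(a))
E
```

```text
scene1 0 top 140.0 57.0 centre mm 598.9269966125489 -95.63042755126952 axes [31.20492554 32.4321022 ]
scene1 1 top 139.0 57.0 centre mm 590.8251575469972 -40.841854858398435 axes [31.27954674 31.94501114]
scene1 2 top 141.0 56.0 centre mm 583.1842426300049 14.994805908203126 axes [30.98221207 32.34706879]
top1 0 top 109.0 68.0 centre mm 593.1053699493409 -97.21191902160643 axes [19.65970612 20.35124779]
top1 1 top 108.0 60.0 centre mm 585.2671913146974 -43.20938568115234 axes [20.30651283 21.11485672]
top1 2 top 108.0 57.0 centre mm 581.0517028808594 11.798354721069337 axes [26.11361313 28.87000465]
```

View pics/w.png

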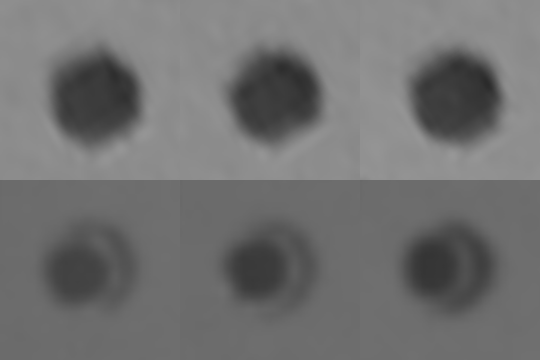

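Emit:
send_rows(series=[{"dx":-5,"dy":-18,"dz":0,"turn":0,"grip":0.1},{"dx":-9.2,"dy":-34.4,"dz":0,"turn":0,"grip":0.1},{"dx":-9.2,"dy":-34.4,"dz":0,"turn":0,"grip":0.1},{"dx":-9.2,"dy":-34.4,"dz":0,"turn":0,"grip":0.1},{"dx":-9.2,"dy":-34.4,"dz":0,"turn":0,"grip":0.1},{"dx":-9.2,"dy":-34.4,"dz":0,"turn":0,"grip":0.1},{"dx":-9.2,"dy":-34.4,"dz":0,"turn":0,"grip":0.1},{"dx":-9.2,"dy":-34.4,"dz":0,"turn":0,"grip":0.1},{"dx":-4.4,"dy":-16.4,"dz":0,"turn":0,"grip":0.1},{"dx":0,"dy":0,"dz":20,"turn":0,"grip":0.1},{"dx":0,"dy":0,"dz":0,"turn":0,"grip":0.1},{"dx":0,"dy":0,"dz":0,"turn":0,"grip":0.1}], force=15)

```text
clock: 6.3
tool_pos: [0.5827, 0.0155, 0.1762]
eef_rot: [-0.041, 0.999, 0.001, -0.001]
contact_force: [0.6, -0.0, -2.4]
opening: 0.219
```

```bash
python3 - <<'E'
from h import *
st=get_state();X=st['tool_pos']; print(X,st['contact_force'],st['opening'])
s=shot('scene','scene4'); print(fitplug(s,X)); 
# contours of expected hole
o=s['img'].copy()
t=np.linspace(0,6.28,40)
k=8; u,v=map(int,proj(s,[.583,.0136,.09])); save2(s,'a4',[u-35,v-40,u+35,v+30],k)
E
```

```text
[0.58269225 0.0154997  0.17620598] [ 0.60259042 -0.01231986 -2.38995979] 0.21936441006325128
(121, array([581.6,  15.9]), array([-0.016, -0.   ]), np.float64(1.44))
```

View pics/a4.png

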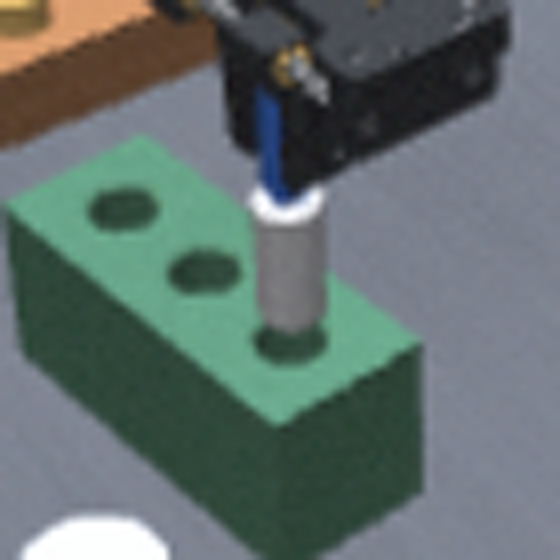

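Emit:
send_rows(series=[{"dx":0,"dy":0,"dz":0,"turn":0,"grip":0.1},{"dx":0,"dy":0,"dz":0,"turn":0,"grip":0.1}], force=15)

```text
clock: 6.55
tool_pos: [0.5838, 0.0148, 0.1773]
eef_rot: [-0.041, 0.999, 0.0, 0.0]
contact_force: [-0.5, 0.2, -2.1]
opening: 0.223
```

```bash
python3 - <<'E'
from h import *
for i in range(3):
    s=shot('scene','scene5'); st=get_state();X=st['tool_pos']; print(X.round(4),st['contact_force'].round(2),fitplug(s,X)); 
E
```

```text
[0.5837 0.0145 0.1773] [ 0.45  0.85 -3.08] (116, array([583.4,  15.6]), array([-0.022,  0.022]), np.float64(1.15))
[0.5837 0.0144 0.1772] [-0.75  0.14 -2.65] (115, array([583.1,  15. ]), array([-0.009,  0.022]), np.float64(1.39))
[0.5837 0.0142 0.1771] [-0.06 -0.73 -2.19] (113, array([582.9,  15.1]), array([0.019, 0.03 ]), np.float64(1.3))
```

Emit:
send_rows(series=[{"dx":0.4,"dy":-0.9,"dz":6,"turn":0,"grip":0.1},{"dx":0,"dy":0,"dz":5,"turn":0,"grip":0.1},{"dx":0,"dy":0,"dz":2,"turn":0,"grip":0.1},{"dx":0,"dy":0,"dz":2,"turn":0,"grip":0.1},{"dx":0,"dy":0,"dz":2,"turn":0,"grip":0.1},{"dx":0,"dy":0,"dz":1,"turn":0,"grip":0.1}], force=15)

```text
clock: 7.3
tool_pos: [0.5832, 0.0131, 0.1585]
eef_rot: [-0.04, 0.999, 0.0, -0.0]
contact_force: [0.2, -0.7, -2.6]
opening: 0.221
```

Emit:
send_rows(series=[{"dx":0,"dy":0,"dz":1.5,"turn":0,"grip":0.1},{"dx":0,"dy":0,"dz":1.5,"turn":0,"grip":0.1},{"dx":0,"dy":0,"dz":1.5,"turn":0,"grip":0.1}], force=15)

```text
clock: 7.6
tool_pos: [0.5833, 0.0131, 0.1542]
eef_rot: [-0.04, 0.999, 0.0, 0.0]
contact_force: [-0.8, -0.7, -2.7]
opening: 0.221
```

Emit:
send_rows(series=[{"dx":0,"dy":0,"dz":2,"turn":0,"grip":0.1},{"dx":0,"dy":0,"dz":2,"turn":0,"grip":0.1},{"dx":0,"dy":0,"dz":2,"turn":0,"grip":0.1},{"dx":0,"dy":0,"dz":2,"turn":0,"grip":0.1}], force=15)

```text
clock: 8.0
tool_pos: [0.5832, 0.013, 0.146]
eef_rot: [-0.04, 0.999, 0.0, -0.0]
contact_force: [-0.8, 0.4, -2.2]
opening: 0.221
```

```bash
python3 - <<'E'
from h import *
s=shot('scene','scene6'); u,v=map(int,proj(s,[.583,.0136,.09])); save2(s,'a6',[u-35,v-40,u+35,v+30],8)
E
```

```text
(no output)
```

View pics/a6.png

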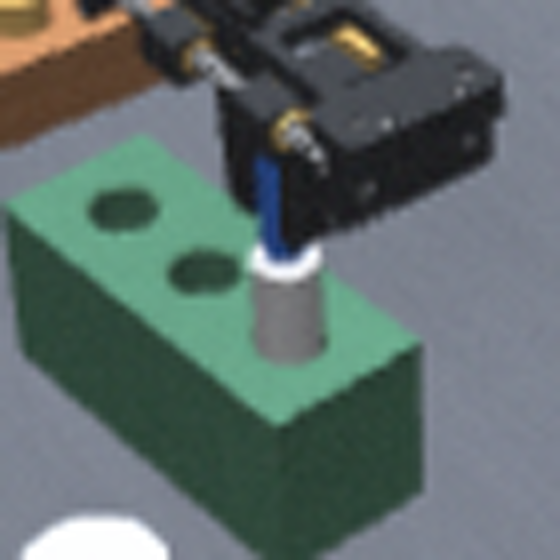

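Emit:
send_rows(series=[{"dx":0,"dy":0,"dz":1.5,"turn":0,"grip":0.1},{"dx":0,"dy":0,"dz":1.5,"turn":0,"grip":0.1},{"dx":0,"dy":0,"dz":1.5,"turn":0,"grip":0.1},{"dx":0,"dy":0,"dz":1,"turn":0,"grip":0.1},{"dx":0,"dy":0,"dz":1,"turn":0,"grip":0.1}], force=15)

```text
clock: 8.55
tool_pos: [0.5832, 0.013, 0.1396]
eef_rot: [-0.04, 0.999, 0.0, 0.0]
contact_force: [0.0, -0.2, -3.4]
opening: 0.218
```

Emit:
send_rows(series=[{"dx":0,"dy":0,"dz":0.7,"turn":0,"grip":0.1},{"dx":0,"dy":0,"dz":0.7,"turn":0,"grip":0.1}], force=15)

```text
clock: 8.75
tool_pos: [0.5832, 0.013, 0.1383]
eef_rot: [-0.04, 0.999, 0.0, 0.0]
contact_force: [-0.2, 0.0, -2.8]
opening: 0.215
```

Emit:
send_rows(series=[{"dx":0,"dy":0,"dz":0.7,"turn":0,"grip":0.1},{"dx":0,"dy":0,"dz":0.7,"turn":0,"grip":0.1}], force=15)

```text
clock: 8.95
tool_pos: [0.5832, 0.0131, 0.1368]
eef_rot: [-0.04, 0.999, 0.0, 0.0]
contact_force: [-0.2, 1.2, -3.5]
opening: 0.223
```

Emit:
send_rows(series=[{"dx":0,"dy":0,"dz":0.7,"turn":0,"grip":0.1},{"dx":0,"dy":0,"dz":0.7,"turn":0,"grip":0.1}], force=15)

```text
clock: 9.15
tool_pos: [0.5832, 0.0131, 0.1354]
eef_rot: [-0.04, 0.999, 0.0, 0.0]
contact_force: [0.6, -0.4, -2.8]
opening: 0.217
```

Emit:
send_rows(series=[{"dx":0,"dy":0,"dz":0.7,"turn":0,"grip":0.1},{"dx":0,"dy":0,"dz":0.7,"turn":0,"grip":0.1}], force=15)

```text
clock: 9.35
tool_pos: [0.5832, 0.0131, 0.1341]
eef_rot: [-0.04, 0.999, 0.0, -0.0]
contact_force: [0.4, 0.2, -2.2]
opening: 0.224
```

Emit:
send_rows(series=[{"dx":0,"dy":0,"dz":1,"turn":0,"grip":0.1},{"dx":0,"dy":0,"dz":1,"turn":0,"grip":0.1}], force=15)

```text
clock: 9.55
tool_pos: [0.5832, 0.0131, 0.132]
eef_rot: [-0.04, 0.999, 0.0, 0.0]
contact_force: [0.0, 0.3, -2.5]
opening: 0.222
```

Emit:
send_rows(series=[{"dx":0,"dy":0,"dz":1,"turn":0,"grip":0.1},{"dx":0,"dy":0,"dz":1,"turn":0,"grip":0.1}], force=15)

```text
clock: 9.75
tool_pos: [0.5832, 0.0131, 0.13]
eef_rot: [-0.04, 0.999, 0.0, -0.0]
contact_force: [0.6, 0.2, -3.1]
opening: 0.22
```

Emit:
send_rows(series=[{"dx":0,"dy":0,"dz":1,"turn":0,"grip":0.1},{"dx":0,"dy":0,"dz":1,"turn":0,"grip":0.1}], force=15)

```text
clock: 9.95
tool_pos: [0.5832, 0.013, 0.128]
eef_rot: [-0.04, 0.999, 0.0, 0.0]
contact_force: [-0.4, -0.3, -2.6]
opening: 0.218
```

Emit:
send_rows(series=[{"dx":0,"dy":0,"dz":1,"turn":0,"grip":0.1},{"dx":0,"dy":0,"dz":1,"turn":0,"grip":0.1},{"dx":0,"dy":0,"dz":0,"turn":0,"grip":0.1}], force=15)

```text
clock: 10.25
tool_pos: [0.5831, 0.013, 0.126]
eef_rot: [-0.04, 0.999, 0.0, -0.0]
contact_force: [0.1, 0.3, -2.2]
opening: 0.217
```

```bash
python3 - <<'E'
from h import *
s=shot('scene','scene7'); u,v=map(int,proj(s,[.583,.0136,.09])); save2(s,'a7',[u-35,v-40,u+35,v+30],8)
X=get_state()['tool_pos']; print(X,proj(s,X))
hsv=cv2.cvtColor(s['img'],cv2.COLOR_RGB2HSV)
for h in (76,): 
    for top in (.060,.064): print(proj(s,[X[0],X[1],X[2]-.076+top]), proj(s,[X[0],X[1],.085]))
E
```

```text
[0.58313172 0.01305831 0.12601628] [249.95599878 191.84137056]
[250.15339158 195.72985441] [250.45493592 201.67004209]
[250.10438019 194.76436823] [250.45493592 201.67004209]
```

View pics/a7.png

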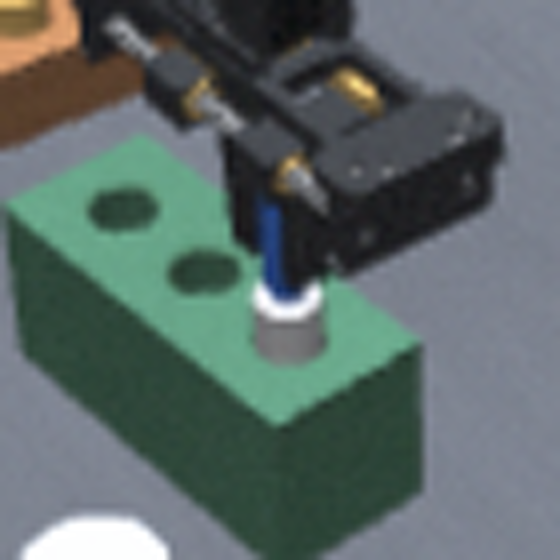

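Emit:
send_rows(series=[{"dx":0,"dy":0,"dz":-10,"turn":0,"grip":0.1},{"dx":0,"dy":0,"dz":-20,"turn":0,"grip":0.1},{"dx":0,"dy":0,"dz":-20,"turn":0,"grip":0.1},{"dx":0,"dy":0,"dz":-20,"turn":0,"grip":0.1},{"dx":4.5,"dy":17,"dz":0,"turn":0,"grip":0.1},{"dx":9.2,"dy":34.5,"dz":0,"turn":0,"grip":0.1},{"dx":9.2,"dy":34.5,"dz":0,"turn":0,"grip":0.1},{"dx":9.2,"dy":34.5,"dz":0,"turn":0,"grip":0.1},{"dx":9.2,"dy":34.5,"dz":0,"turn":0,"grip":0.1},{"dx":9.2,"dy":34.5,"dz":0,"turn":0,"grip":0.1},{"dx":9.2,"dy":34.5,"dz":0,"turn":0,"grip":0.1},{"dx":9.2,"dy":34.5,"dz":0,"turn":0,"grip":0.1},{"dx":4.4,"dy":17.5,"dz":0,"turn":0,"grip":0.1},{"dx":0,"dy":0,"dz":20,"turn":0,"grip":0.1},{"dx":0,"dy":0,"dz":20,"turn":0,"grip":0.1},{"dx":0,"dy":0,"dz":10,"turn":0,"grip":0.1},{"dx":0,"dy":0,"dz":0,"turn":0,"grip":0.1},{"dx":0,"dy":0,"dz":0,"turn":0,"grip":0.1},{"dx":0,"dy":0,"dz":0,"turn":0,"grip":0.1}], force=15)

```text
clock: 12.2
tool_pos: [0.4887, 0.2827, 0.1472]
eef_rot: [-0.04, 0.999, 0.001, 0.001]
contact_force: [-0.3, 0.5, -1.8]
opening: 0.217
```

```bash
python3 - <<'E'
from h import *
s=shot('scene','scene8'); X=get_state()['tool_pos']; print(X,fitplug(s,X),rect(s,(.488,.282),.06,.036,.045)); u,v=map(int,proj(s,[.488,.282,.06])); save2(s,'a8',[u-35,v-40,u+35,v+30],8)
E
```

```text
[0.48865119 0.28263908 0.14713184] (140, array([488. , 283.3]), array([-0.01 ,  0.013]), np.float64(1.14)) (array([488.6, 282.9]), array([76.8, 76.5]), 78.7, 378, np.float64(0.0392))
```

View pics/a8.png

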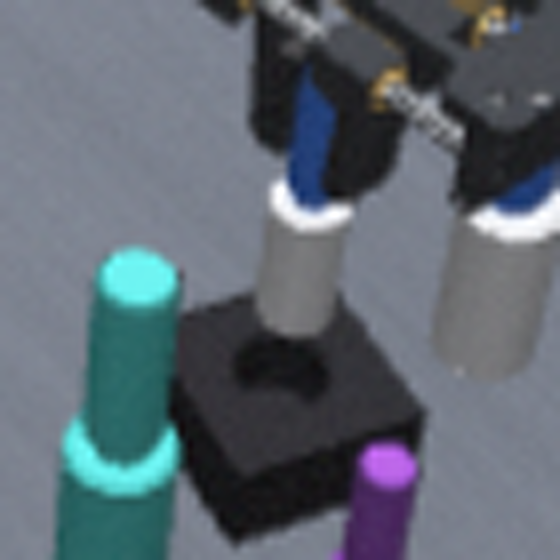

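Emit:
send_rows(series=[{"dx":0,"dy":0,"dz":15,"turn":0,"grip":0.1},{"dx":0,"dy":0,"dz":10,"turn":0,"grip":0.1},{"dx":0,"dy":0,"dz":5,"turn":0,"grip":0.1},{"dx":0,"dy":0,"dz":5,"turn":0,"grip":0.1},{"dx":0,"dy":0,"dz":5,"turn":0,"grip":0.1},{"dx":0,"dy":0,"dz":5,"turn":0,"grip":0.1},{"dx":0,"dy":0,"dz":5,"turn":0,"grip":0.1},{"dx":0,"dy":0,"dz":4,"turn":0,"grip":0.1},{"dx":0,"dy":0,"dz":2,"turn":0,"grip":0.1}], force=15)

```text
clock: 13.15
tool_pos: [0.4879, 0.2822, 0.0897]
eef_rot: [-0.04, 0.999, -0.0, -0.0]
contact_force: [-0.7, -0.6, -1.7]
opening: 0.219
```

Emit:
send_rows(series=[{"dx":0,"dy":0,"dz":1,"turn":0,"grip":0.1},{"dx":0,"dy":0,"dz":1,"turn":0,"grip":0.1}], force=15)

```text
clock: 13.35
tool_pos: [0.4881, 0.2824, 0.0881]
eef_rot: [-0.04, 0.999, 0.0, 0.0]
contact_force: [0.4, 0.1, -2.3]
opening: 0.221
```

Emit:
send_rows(series=[{"dx":0,"dy":0,"dz":0.8,"turn":0,"grip":0.1},{"dx":0,"dy":0,"dz":0,"turn":0,"grip":0.1}], force=15)

```text
clock: 13.55
tool_pos: [0.488, 0.2823, 0.0873]
eef_rot: [-0.04, 0.999, 0.0, 0.0]
contact_force: [-0.3, -0.1, -2.0]
opening: 0.219
```

Emit:
send_rows(series=[{"dx":0,"dy":0,"dz":0.7,"turn":0,"grip":0.1},{"dx":0,"dy":0,"dz":0,"turn":0,"grip":0.1}], force=15)

```text
clock: 13.75
tool_pos: [0.4884, 0.2824, 0.0871]
eef_rot: [-0.04, 0.999, 0.0, 0.0]
contact_force: [0.4, -1.2, 2.0]
opening: 0.216
```

Emit:
send_rows(series=[{"dx":0,"dy":0,"dz":0,"turn":0,"grip":0.3},{"dx":0,"dy":0,"dz":0,"turn":0,"grip":0.45},{"dx":0,"dy":0,"dz":0,"turn":0,"grip":0.6},{"dx":0,"dy":0,"dz":0,"turn":0,"grip":0.6},{"dx":0,"dy":0,"dz":0,"turn":0,"grip":0.6},{"dx":0,"dy":0,"dz":-20,"turn":0,"grip":0.6},{"dx":0,"dy":0,"dz":-40,"turn":0,"grip":0.6},{"dx":0,"dy":0,"dz":-40,"turn":0,"grip":0.6},{"dx":0,"dy":0,"dz":-20,"turn":0,"grip":0.6}], force=15)

```text
clock: 14.65
tool_pos: [0.489, 0.2833, 0.2098]
eef_rot: [-0.04, 0.999, 0.001, 0.002]
contact_force: [-0.1, 1.7, -0.2]
opening: 0.6
```

```bash
python3 - <<'E'
from h import *
S=[shot('scene','scene9'),shot('top','top9')]; print(get_state()['tool_pos'],get_state()['eef_rot'])
s=S[0];u,v=map(int,proj(s,[.488,.282,.06])); save2(s,'a9',[u-35,v-40,u+35,v+30],8)
from h import *
for s,n in zip(S,['s','t']):
    print(n,rect(s,(.508,-.302),.1,.041,.05))
    u,v=map(int,proj(s,[.508,-.302,.06])); save2(s,'r9'+n,[u-35,v-35,u+35,v+35],8)
a=np.hstack([cv2.imread('pics/r9%s.png'%c)[:400,:400] if 0 else cv2.resize(cv2.imread('pics/r9%s.png'%c),(400,400)) for c in 'st']); cv2.imwrite('pics/r9.png',a)
E
```

```text
[0.48959018 0.28359505 0.20971725] [-0.0399423   0.99919659  0.00182226  0.00273171]
s (array([ 509.1, -300.6]), array([152.4,  75.8]), 2.8, 303, np.float64(0.0444))
t (array([ 507.2, -302.9]), array([150.4,  71.1]), 3.1, 791, np.float64(0.0449))
```

View pics/a9.png

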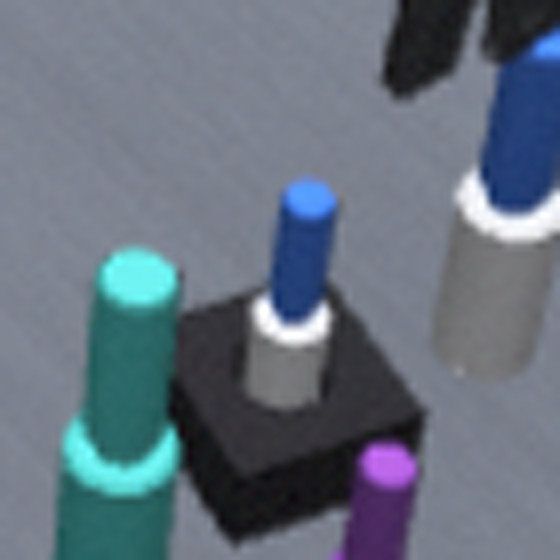

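View pics/r9.png

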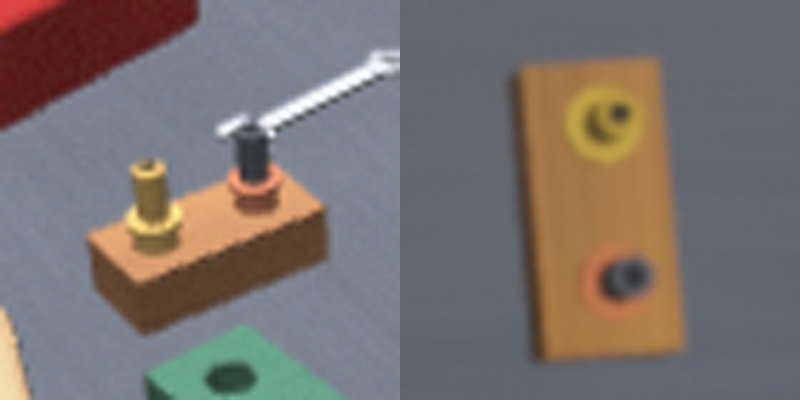

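```bash
python3 - <<'E'
from h import *
for n in ('scene9','top9'):
    s=load(n); P=cloud(s,np.ones((384,512),bool)); d=np.hypot(P[:,0]-.548,P[:,1]+.2998)
    Q=P[(d<.022)&(P[:,2]>.069)&(P[:,2]<.102)]
    r=lambda p: np.hypot(Q[:,0]-p[0],Q[:,1]-p[1])-.011
    g=least_squares(r,[.548,-.2998],loss='soft_l1',f_scale=.002); print(n,'nose',len(Q),g.x.round(4))
    F=P[(d<.03)&(P[:,2]>.058)&(P[:,2]<.07)]; print('flange',cv2.minEnclosingCircle((F[:,:2]*1000).astype(np.float32)),len(F))
    T=P[(d<.02)&(P[:,2]>.101)&(P[:,2]<.11)]; print('top',len(T),T.mean(0).round(4) if len(T) else '')
    hsv=cv2.cvtColor(s['img'],cv2.COLOR_RGB2HSV); im=s['img'].astype(int)
    m=near(s,(.548,-.3,.08),18)&(hsv[...,0]>19)&(hsv[...,0]<32)&(hsv[...,1]>60); 
    v,u=np.nonzero(m); print(m.sum(),u.mean(),v.mean(),u.min(),u.max(),v.min(),v.max(), 'pred', proj(s,(.548,-.2998,.0625)),proj(s,(.548,-.2998,.105)))
    if n=='top9': 
        # flange yellow: compare ring extents
        print('ring u-centre',(u.min()+u.max())/2,(v.min()+v.max())/2, ray(s,(u.min()+u.max())/2,(v.min()+v.max())/2,.065))
E
```

```text
scene9 nose 45 [ 0.5484 -0.3002]
flange ((549.4689331054688, -297.143798828125), 18.635866165161133) 37
top 18 [ 0.5496 -0.2967  0.1038]
42 215.88095238095238 156.3095238095238 212 221 148 163 pred [216.59532302 157.97749188] [215.48444028 148.66044792]
top9 nose 29 [ 0.5475 -0.3009]
flange ((546.128662109375, -301.0740661621094), 19.05504035949707) 66
top 43 [ 0.5466 -0.3001  0.105 ]
137 357.992700729927 194.27737226277372 352 364 188 200 pred [357.29889883 194.25176833] [360.30535577 192.23692542]
ring u-centre 358.0 194.0 [ 0.54838478 -0.30134147  0.065     ]
```

Emit:
send_rows(series=[{"dx":-0.9,"dy":-25.5,"dz":0,"turn":0,"grip":0.6},{"dx":-0.9,"dy":-40,"dz":0,"turn":0,"grip":0.6},{"dx":-0.9,"dy":-40,"dz":0,"turn":0,"grip":0.6},{"dx":-0.9,"dy":-40,"dz":0,"turn":0,"grip":0.6},{"dx":-0.9,"dy":-40,"dz":0,"turn":0,"grip":0.6},{"dx":-0.9,"dy":-40,"dz":0,"turn":0,"grip":0.6},{"dx":-0.9,"dy":-40,"dz":0,"turn":0,"grip":0.6},{"dx":-0.9,"dy":-40,"dz":0,"turn":0,"grip":0.6},{"dx":-0.9,"dy":-40,"dz":0,"turn":0,"grip":0.6},{"dx":-0.9,"dy":-40,"dz":0,"turn":0,"grip":0.6},{"dx":-0.9,"dy":-40,"dz":0,"turn":0,"grip":0.6},{"dx":-0.9,"dy":-40,"dz":0,"turn":0,"grip":0.6},{"dx":-0.9,"dy":-40,"dz":0,"turn":0,"grip":0.6},{"dx":-0.9,"dy":-40,"dz":0,"turn":0,"grip":0.6},{"dx":-0.4,"dy":-40,"dz":0,"turn":0,"grip":0.6},{"dx":0,"dy":0,"dz":0,"turn":0,"grip":0.6},{"dx":0,"dy":0,"dz":0,"turn":0,"grip":0.6},{"dx":0,"dy":0,"dz":0,"turn":0,"grip":0.6}], force=15)

```text
clock: 16.55
tool_pos: [0.5478, -0.2983, 0.2058]
eef_rot: [-0.041, 0.999, 0.001, -0.001]
contact_force: [0.6, 0.5, 0.3]
opening: 0.599
```

Emit:
send_rows(series=[{"dx":0,"dy":-0.5,"dz":30,"turn":0,"grip":0.6},{"dx":0,"dy":0,"dz":40,"turn":0,"grip":0.6},{"dx":0,"dy":0,"dz":30,"turn":0,"grip":0.6},{"dx":0,"dy":0,"dz":20,"turn":0,"grip":0.6},{"dx":0,"dy":0,"dz":10,"turn":0,"grip":0.6},{"dx":0,"dy":0,"dz":6,"turn":0,"grip":0.6},{"dx":0,"dy":0,"dz":0,"turn":0,"grip":0.6},{"dx":0,"dy":0,"dz":0,"turn":0,"grip":0.6}], force=15)

```text
clock: 17.35
tool_pos: [0.5487, -0.3007, 0.0716]
eef_rot: [-0.04, 0.999, -0.0, 0.001]
contact_force: [1.1, -0.5, -0.4]
opening: 0.602
```

```bash
python3 - <<'E'
from h import *
X=get_state()['tool_pos']; print(X)
for n in ['scene']:
    s=shot(n,n+'10'); u,v=map(int,proj(s,X)); save2(s,'b_'+n,[u-35,v-40,u+35,v+30],8)
E
```

```text
[ 0.54871765 -0.30069238  0.07161876]
```

View pics/b_scene.png

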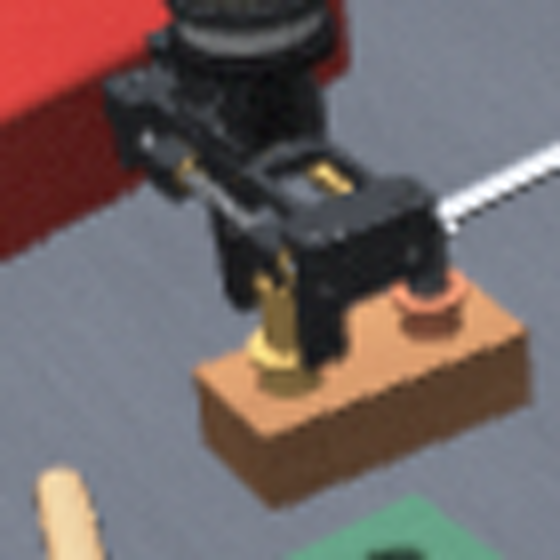

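Emit:
send_rows(series=[{"dx":0,"dy":0,"dz":1,"turn":0,"grip":0.35},{"dx":0,"dy":0,"dz":0,"turn":0,"grip":0.2},{"dx":0,"dy":0,"dz":0,"turn":0,"grip":0.1},{"dx":0,"dy":0,"dz":0,"turn":0,"grip":0.1},{"dx":0,"dy":0,"dz":0,"turn":0,"grip":0.1},{"dx":0,"dy":0,"dz":0,"turn":0,"grip":0.1}], force=30)

```text
clock: 18.0
tool_pos: [0.548, -0.3011, 0.0697]
eef_rot: [-0.04, 0.999, -0.0, 0.0]
contact_force: [0.1, 0.0, 0.2]
opening: 0.237
```

Emit:
send_rows(series=[{"dx":0,"dy":0,"dz":-5,"turn":0,"grip":0.1},{"dx":0,"dy":0,"dz":-15,"turn":0,"grip":0.1},{"dx":0,"dy":0,"dz":-25,"turn":0,"grip":0.1},{"dx":0,"dy":0,"dz":-25,"turn":0,"grip":0.1},{"dx":0,"dy":0,"dz":-25,"turn":0,"grip":0.1},{"dx":0,"dy":0,"dz":-15,"turn":0,"grip":0.1},{"dx":0,"dy":0,"dz":0,"turn":0,"grip":0.1},{"dx":0,"dy":0,"dz":0,"turn":0,"grip":0.1}], force=30)

```text
clock: 18.8
tool_pos: [0.5474, -0.3007, 0.1793]
eef_rot: [-0.04, 0.999, 0.0, -0.0]
contact_force: [0.1, 0.4, -2.2]
opening: 0.242
```

Emit:
send_rows(series=[{"dx":-3.7,"dy":18,"dz":0,"turn":0,"grip":0.1},{"dx":-6.6,"dy":34,"dz":0,"turn":0,"grip":0.1},{"dx":-6.6,"dy":34,"dz":0,"turn":0,"grip":0.1},{"dx":-6.6,"dy":34,"dz":0,"turn":0,"grip":0.1},{"dx":-6.6,"dy":34,"dz":0,"turn":0,"grip":0.1},{"dx":-6.6,"dy":34,"dz":0,"turn":0,"grip":0.1},{"dx":-6.6,"dy":34,"dz":0,"turn":0,"grip":0.1},{"dx":-6.6,"dy":34,"dz":0,"turn":0,"grip":0.1},{"dx":-6.6,"dy":34,"dz":0,"turn":0,"grip":0.1},{"dx":-4.2,"dy":20,"dz":0,"turn":0,"grip":0.1},{"dx":0,"dy":0,"dz":15,"turn":0,"grip":0.1},{"dx":0,"dy":0,"dz":0,"turn":0,"grip":0.1},{"dx":0,"dy":0,"dz":0,"turn":0,"grip":0.1},{"dx":0,"dy":0,"dz":0,"turn":0,"grip":0.1},{"dx":0,"dy":0,"dz":0,"turn":0,"grip":0.1}], force=30)

```text
clock: 20.3
tool_pos: [0.5838, 0.0123, 0.1649]
eef_rot: [-0.039, 0.999, -0.0, 0.0]
contact_force: [1.3, -0.2, -1.0]
opening: 0.237
```

```bash
python3 - <<'E'
from h import *
for i in range(3):
    s=shot('scene','scene11'); X=get_state()['tool_pos']; print(X.round(4),fitplug(s,X,h=60,L=.048))
u,v=map(int,proj(s,[.583,.0136,.09])); save2(s,'a11',[u-35,v-40,u+35,v+30],8)
E
```

```text
[0.5838 0.0125 0.1649] (87, array([583.3,  13.4]), array([0.035, 0.011]), np.float64(1.11))
[0.5838 0.0126 0.1649] (89, array([584. ,  13.4]), array([-0.02 ,  0.019]), np.float64(1.3))
[0.5838 0.0127 0.1649] (89, array([583.6,  13.5]), array([-0.004,  0.007]), np.float64(1.28))
```

View pics/a11.png

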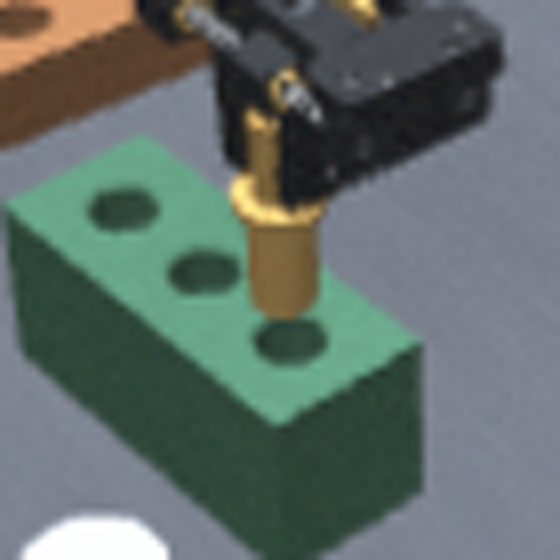

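Emit:
send_rows(series=[{"dx":0.9,"dy":0.4,"dz":8,"turn":0,"grip":0.1},{"dx":0,"dy":0,"dz":6,"turn":0,"grip":0.1},{"dx":0,"dy":0,"dz":3,"turn":0,"grip":0.1},{"dx":0,"dy":0,"dz":1.5,"turn":0,"grip":0.1},{"dx":0,"dy":0,"dz":1.5,"turn":0,"grip":0.1},{"dx":0,"dy":0,"dz":1.5,"turn":0,"grip":0.1}], force=30)

```text
clock: 21.05
tool_pos: [0.5828, 0.0135, 0.143]
eef_rot: [-0.04, 0.999, 0.0, 0.0]
contact_force: [-0.3, 1.3, -1.6]
opening: 0.24
```

Emit:
send_rows(series=[{"dx":0,"dy":0,"dz":1.5,"turn":0,"grip":0.1},{"dx":0,"dy":0,"dz":1.5,"turn":0,"grip":0.1}], force=30)

```text
clock: 21.25
tool_pos: [0.5828, 0.0134, 0.1401]
eef_rot: [-0.04, 0.999, 0.0, 0.0]
contact_force: [0.5, -0.4, -1.9]
opening: 0.237
```

Emit:
send_rows(series=[{"dx":0,"dy":0,"dz":1.5,"turn":0,"grip":0.1},{"dx":0,"dy":0,"dz":1.5,"turn":0,"grip":0.1}], force=30)

```text
clock: 21.45
tool_pos: [0.5827, 0.0134, 0.137]
eef_rot: [-0.04, 0.999, 0.0, 0.0]
contact_force: [-0.5, 0.5, -3.6]
opening: 0.238
```

Emit:
send_rows(series=[{"dx":0,"dy":0,"dz":2,"turn":0,"grip":0.1},{"dx":0,"dy":0,"dz":2,"turn":0,"grip":0.1},{"dx":0,"dy":0,"dz":2,"turn":0,"grip":0.1},{"dx":0,"dy":0,"dz":2,"turn":0,"grip":0.1}], force=30)

```text
clock: 21.85
tool_pos: [0.5827, 0.0134, 0.1289]
eef_rot: [-0.04, 0.999, 0.0, -0.0]
contact_force: [-0.3, -1.1, -2.2]
opening: 0.241
```

Emit:
send_rows(series=[{"dx":0,"dy":0,"dz":2,"turn":0,"grip":0.1},{"dx":0,"dy":0,"dz":2,"turn":0,"grip":0.1},{"dx":0,"dy":0,"dz":1,"turn":0,"grip":0.1},{"dx":0,"dy":0,"dz":1,"turn":0,"grip":0.1},{"dx":0,"dy":0,"dz":1,"turn":0,"grip":0.1}], force=30)

```text
clock: 22.35
tool_pos: [0.5827, 0.0134, 0.1221]
eef_rot: [-0.04, 0.999, 0.0, 0.0]
contact_force: [0.0, 0.5, -2.0]
opening: 0.237
```

Emit:
send_rows(series=[{"dx":0,"dy":0,"dz":2,"turn":0,"grip":0.1},{"dx":0,"dy":0,"dz":2,"turn":0,"grip":0.1},{"dx":0,"dy":0,"dz":2,"turn":0,"grip":0.1},{"dx":0,"dy":0,"dz":2,"turn":0,"grip":0.1},{"dx":0,"dy":0,"dz":2,"turn":0,"grip":0.1}], force=30)

```text
clock: 22.85
tool_pos: [0.5827, 0.0134, 0.1119]
eef_rot: [-0.04, 0.999, 0.0, 0.0]
contact_force: [-0.9, 0.9, -1.6]
opening: 0.235
```

Now 33 mm deep, past where a shell would stop it. I'll feel for the pad at TCP about 0.103.

Emit:
send_rows(series=[{"dx":0,"dy":0,"dz":2,"turn":0,"grip":0.1},{"dx":0,"dy":0,"dz":2,"turn":0,"grip":0.1},{"dx":0,"dy":0,"dz":1,"turn":0,"grip":0.1},{"dx":0,"dy":0,"dz":1,"turn":0,"grip":0.1},{"dx":0,"dy":0,"dz":0,"turn":0,"grip":0.1}], force=30)

```text
clock: 23.35
tool_pos: [0.5826, 0.0134, 0.106]
eef_rot: [-0.04, 0.999, 0.0, -0.0]
contact_force: [0.3, -0.1, -1.4]
opening: 0.238
```

Emit:
send_rows(series=[{"dx":0,"dy":0,"dz":1,"turn":0,"grip":0.1},{"dx":0,"dy":0,"dz":1,"turn":0,"grip":0.1}], force=30)

```text
clock: 23.55
tool_pos: [0.5828, 0.0134, 0.1041]
eef_rot: [-0.04, 0.999, 0.0, 0.0]
contact_force: [0.4, 0.1, -1.8]
opening: 0.237
```

Emit:
send_rows(series=[{"dx":0,"dy":0,"dz":0.6,"turn":0,"grip":0.1},{"dx":0,"dy":0,"dz":0.6,"turn":0,"grip":0.1}], force=30)

```text
clock: 23.75
tool_pos: [0.5827, 0.0134, 0.1029]
eef_rot: [-0.04, 0.999, 0.0, 0.0]
contact_force: [-0.4, -0.6, -1.4]
opening: 0.236
```

Emit:
send_rows(series=[{"dx":0,"dy":0,"dz":0.5,"turn":0,"grip":0.1},{"dx":0,"dy":0,"dz":0.5,"turn":0,"grip":0.1}], force=30)

```text
clock: 23.95
tool_pos: [0.583, 0.0134, 0.1026]
eef_rot: [-0.04, 0.999, -0.0, 0.0]
contact_force: [-1.0, 0.1, 5.0]
opening: 0.24
```

Emit:
send_rows(series=[{"dx":0,"dy":0,"dz":0.5,"turn":0,"grip":0.1},{"dx":0,"dy":0,"dz":0.5,"turn":0,"grip":0.1}], force=30)

```text
clock: 24.15
tool_pos: [0.583, 0.0134, 0.1018]
eef_rot: [-0.04, 0.999, -0.0, 0.001]
contact_force: [-2.0, -0.4, 6.4]
opening: 0.236
```

Emit:
send_rows(series=[{"dx":0,"dy":0,"dz":0.5,"turn":0,"grip":0.1},{"dx":0,"dy":0,"dz":0.5,"turn":0,"grip":0.1}], force=30)

```text
clock: 24.35
tool_pos: [0.583, 0.0134, 0.1008]
eef_rot: [-0.04, 0.999, -0.0, 0.001]
contact_force: [-1.2, -1.0, 6.4]
opening: 0.24
```

Emit:
send_rows(series=[{"dx":0,"dy":0,"dz":0.5,"turn":0,"grip":0.1},{"dx":0,"dy":0,"dz":0.5,"turn":0,"grip":0.1},{"dx":0,"dy":0,"dz":0.5,"turn":0,"grip":0.1},{"dx":0,"dy":0,"dz":0.5,"turn":0,"grip":0.1}], force=30)

```text
clock: 24.75
tool_pos: [0.583, 0.0134, 0.0989]
eef_rot: [-0.04, 0.999, -0.0, 0.001]
contact_force: [-1.2, -0.3, 6.7]
opening: 0.239
```

Emit:
send_rows(series=[{"dx":0,"dy":0,"dz":0.5,"turn":0,"grip":0.1},{"dx":0,"dy":0,"dz":0.5,"turn":0,"grip":0.1},{"dx":0,"dy":0,"dz":0.5,"turn":0,"grip":0.1},{"dx":0,"dy":0,"dz":0.5,"turn":0,"grip":0.1}], force=30)

```text
clock: 25.15
tool_pos: [0.583, 0.0133, 0.0969]
eef_rot: [-0.04, 0.999, -0.0, 0.001]
contact_force: [-1.4, -0.6, 6.4]
opening: 0.24
```

Emit:
send_rows(series=[{"dx":0,"dy":0,"dz":0.4,"turn":0,"grip":0.1},{"dx":0,"dy":0,"dz":0.4,"turn":0,"grip":0.1}], force=30)

```text
clock: 25.35
tool_pos: [0.583, 0.0134, 0.0961]
eef_rot: [-0.04, 0.999, -0.0, 0.001]
contact_force: [-2.1, -0.4, 6.5]
opening: 0.238
```

Emit:
send_rows(series=[{"dx":0,"dy":0,"dz":0.4,"turn":0,"grip":0.1},{"dx":0,"dy":0,"dz":0.4,"turn":0,"grip":0.1}], force=30)

```text
clock: 25.55
tool_pos: [0.583, 0.0133, 0.0953]
eef_rot: [-0.04, 0.999, -0.0, 0.001]
contact_force: [-2.6, -0.4, 5.9]
opening: 0.242
```

Emit:
send_rows(series=[{"dx":0,"dy":0,"dz":0.3,"turn":0,"grip":0.1}], force=30)

```text
clock: 25.65
tool_pos: [0.583, 0.0133, 0.095]
eef_rot: [-0.04, 0.999, -0.0, 0.001]
contact_force: [-1.9, -2.6, 6.1]
opening: 0.238
```

Emit:
send_rows(series=[{"dx":0,"dy":0,"dz":0.3,"turn":0,"grip":0.1}], force=30)

```text
clock: 25.75
tool_pos: [0.583, 0.0133, 0.0947]
eef_rot: [-0.04, 0.999, -0.0, 0.001]
contact_force: [-2.0, -0.8, 9.1]
opening: 0.238
```

Emit:
send_rows(series=[{"dx":0,"dy":0,"dz":0.2,"turn":0,"grip":0.1},{"dx":0,"dy":0,"dz":0,"turn":0,"grip":0.1}], force=30)

```text
clock: 25.95
tool_pos: [0.583, 0.0133, 0.0947]
eef_rot: [-0.04, 0.999, -0.0, 0.001]
contact_force: [-1.6, -0.9, 7.5]
opening: 0.239
```

```bash
python3 - <<'E'
from h import *
s=shot('scene','scene12'); u,v=map(int,proj(s,[.583,.0136,.09])); save2(s,'a12',[u-25,v-30,u+25,v+20],11)
print(get_state()['contact_force'],get_state()['moment'])
E
```

```text
[-2.68859568 -0.47534114  8.61279234] [-0.0382007   0.44473148 -0.04827302]
```

View pics/a12.png

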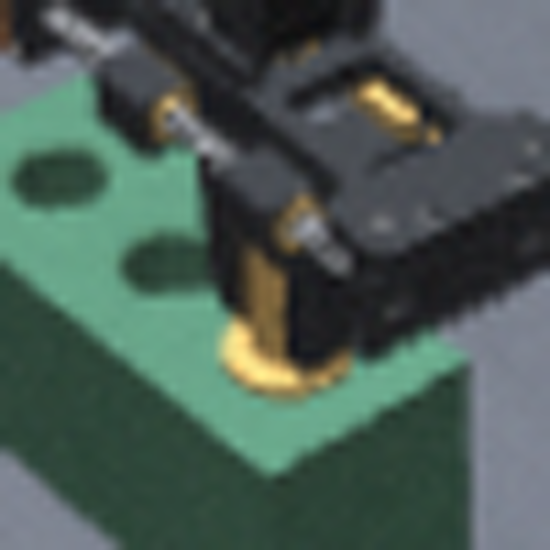

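Emit:
send_rows(series=[{"dx":0.4,"dy":0,"dz":0.3,"turn":0,"grip":0.1},{"dx":0,"dy":0,"dz":0,"turn":0,"grip":0.1}], force=30)

```text
clock: 26.2
tool_pos: [0.583, 0.0133, 0.0947]
eef_rot: [-0.04, 0.999, -0.0, 0.001]
contact_force: [-1.5, -1.7, 9.7]
opening: 0.241
```

Emit:
send_rows(series=[{"dx":0,"dy":0,"dz":0.3,"turn":0,"grip":0.1},{"dx":0,"dy":0,"dz":0,"turn":0,"grip":0.1}], force=30)

```text
clock: 26.4
tool_pos: [0.583, 0.0133, 0.0946]
eef_rot: [-0.04, 0.999, -0.0, 0.001]
contact_force: [-2.6, -0.9, 12.0]
opening: 0.242
```

Emit:
send_rows(series=[{"dx":0,"dy":0,"dz":-0.4,"turn":0,"grip":0.1},{"dx":0,"dy":0,"dz":0,"turn":0,"grip":0.35},{"dx":0,"dy":0,"dz":0,"turn":0,"grip":0.5},{"dx":0,"dy":0,"dz":0,"turn":0,"grip":0.6},{"dx":0,"dy":0,"dz":0,"turn":0,"grip":0.6},{"dx":0,"dy":0,"dz":0,"turn":0,"grip":0.6},{"dx":0,"dy":0,"dz":-15,"turn":0,"grip":0.6},{"dx":0,"dy":0,"dz":-30,"turn":0,"grip":0.6},{"dx":0,"dy":0,"dz":-40,"turn":0,"grip":0.6},{"dx":0,"dy":0,"dz":-40,"turn":0,"grip":0.6},{"dx":40,"dy":0,"dz":0,"turn":0,"grip":0.6},{"dx":40,"dy":0,"dz":0,"turn":0,"grip":0.6},{"dx":40,"dy":0,"dz":0,"turn":0,"grip":0.6},{"dx":0,"dy":0,"dz":0,"turn":0,"grip":0.6},{"dx":0,"dy":0,"dz":0,"turn":0,"grip":0.6}], force=30)

```text
clock: 27.9
tool_pos: [0.4624, 0.0037, 0.2186]
eef_rot: [-0.04, 0.999, -0.0, 0.0]
contact_force: [1.7, 0.8, 0.0]
opening: 0.601
```

```bash
python3 - <<'E'
from h import *
print(get_state()['tool_pos'],get_state()['contact_force'])
for n in ('scene','top'):
    s=shot(n,n+'13'); u,v=map(int,proj(s,[.583,.0136,.09])); save2(s,'f13'+n,[u-22,v-22,u+22,v+22],9)
    P=cloud(s,np.ones((384,512),bool)); d=np.hypot(P[:,0]-.5828,P[:,1]-.0138)
    F=P[(d>.012)&(d<.018)]; print(n,'flange z',np.percentile(F[:,2],[10,50,90]).round(4),len(F),'N top',np.median(P[(d>.022)&(d<.03)][:,2]))
    T=P[(d<.011)]; print('nose top',np.percentile(T[:,2],[50,80,95]).round(4))
    Q=P[(d<.016)&(P[:,2]>.095)&(P[:,2]<.126)]; r=lambda p: np.hypot(Q[:,0]-p[0]-p[2]*(Q[:,2]-.11),Q[:,1]-p[1]-p[3]*(Q[:,2]-.11))-.011
    print('nose fit',least_squares(r,[.583,.0136,0,0],loss='soft_l1',f_scale=.002).x.round(4))
    save(s,'full13'+n)
a=np.hstack([cv2.imread('pics/f13%s.png'%c) for c in ('scene','top')]); cv2.imwrite('pics/f13.png',a)
cv2.imwrite('pics/full13.png',cv2.resize(cv2.imread('pics/full13scene.png'),(800,600)))
E
```

```text
[0.4624456  0.00367398 0.21860391] [1.69820248 0.82589193 0.00587964]
scene flange z [0.087  0.0899 0.1193] 41 N top 0.08473988392506117
nose top [0.1225 0.1294 0.1311]
nose fit [ 0.5823  0.0141 -0.0446  0.0243]
top flange z [0.0873 0.0904 0.0931] 23 N top 0.08387119288147343
nose top [0.1293 0.1317 0.1337]
nose fit [ 0.5831  0.0157 -0.2171 -0.3729]
```

View pics/f13.png

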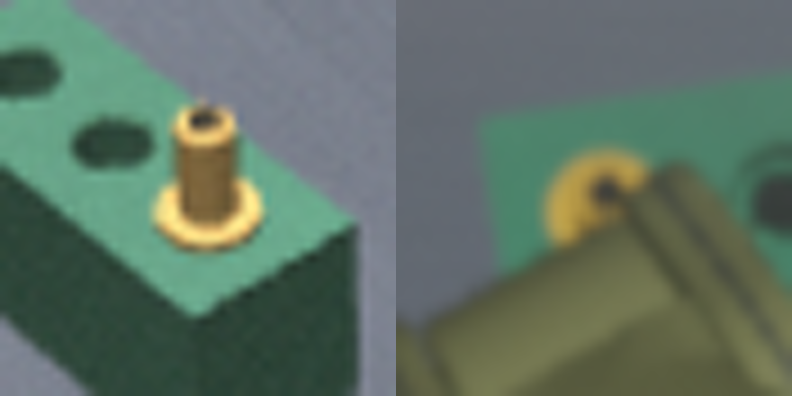

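View pics/full13.png

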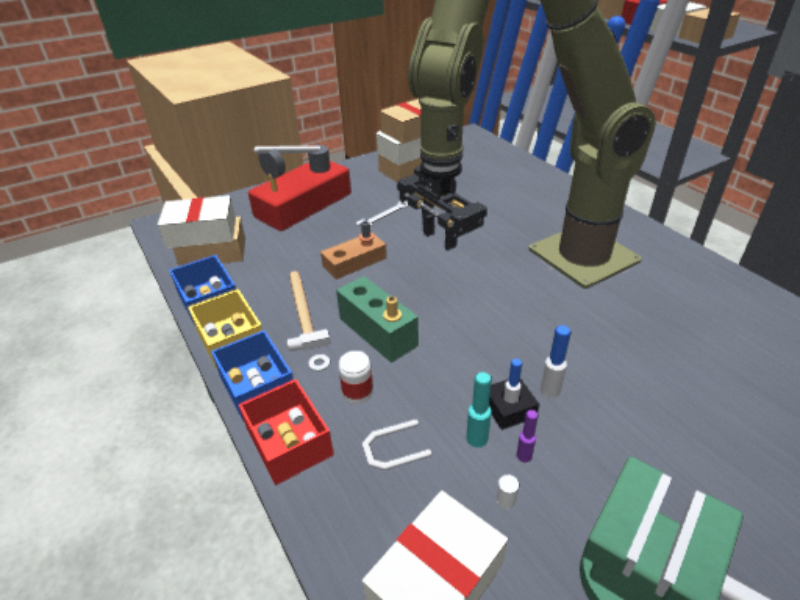

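```bash
python3 -c "
from plant import *
print(finish_job())"
```

```text
the job is handed in; nothing more can be done
None
```

I handed the job in at about 28 s of the 72 s allowed: the new brass bush is fully home in the well at the nest's +y end (`nest_hole2`), and the gauge is back upright in its stand.

- **Feeling the wells:** From the top picture `nest_hole2` looked like the clear well, so I tried it first. The gauge went about 35 mm down it, past the 24 mm where a shell would stop it, with no contact force beyond its own weight. I did not try the other two wells.
- **Gauge back in its stand:** I lowered it to the stand floor with a light touch of about 2 N before letting go. The last picture shows it standing upright.
- **Pressing the bush:** The pad slid at about 6–7 N on the wrist sensor. The bush then stopped moving while the force rose to 12 N, and I let go there.
- **Last checks:** Depth readings put the flange top at about 90 mm and the nose top at about 130 mm, as expected when it is fully home. The scene picture shows the flange flat on the nest and the other things where they were, with the gripper clear.
- **Checks that did not agree:** While the bush was seated there was a small sideways force of about 2 N. The tilt fits on the nose came from few points, and the top camera's fit was unusable because the arm partly hid the bush.

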